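# Eject the vial rack from its dock and hold it up level

### The job

Push the ejector slide on top of the rack dock all the way to its stop, so that it drives the loaded vial rack out from under the dock's roof, and let the slide spring back. Then take the rack by its handle and lift it until its underside is about 15 cm above the bench, keeping it level all the while so that the loosely capped vials do not spill. Finish there, still holding the rack steady and level in the gripper, and leave the other things on the bench where they are.

Things in the scene. Friction and masses are not known exactly. Their poses are not given: they have to be found in the camera images.
- dock: White rack dock fixed to the black bench, 243 mm long (its x), 76 mm wide (its y). Origin on the bench, z up; the rack is ejected towards the dock's -x. A grey floor 10 mm high runs from x = -118 to +125 mm. The open front part, up to x = +22 mm, has side rails 22 mm high, 60 mm apart, and a lip 16 mm high across the front end (x = -118 to -112 mm).
- dock_roof (a point): Middle of the roof's top face, 104 mm above the bench, at dock x = +73 mm; axes as the dock's. The roof and walls of the housing cover dock x = +22 to +125 mm over the full 76 mm width; a 16 mm wide slot for the ejector runs along the middle of the roof.
- ejector (a joint): Ejector slide (black plastic): 0 at rest, growing to 0.080 m at its stop as it is pushed towards the dock's -x. A return spring resists with about 2 N at rest and 6 N at the stop and brings it back to 0 when let go. Inside the housing it pushes on the rear end of the rack.
- ejector_tab (a point): Centre of the top of the ejector's upright thumb tab, which moves with the slide; axes as the dock's. The tab is black, 12 mm thick (dock x), 36 mm wide (dock y) and stands from 106 to 138 mm above the bench, over the slot in the roof. At rest it lies at dock x = +95 mm, y = 0.
- rack: Aluminium rack, 110 (its x) x 56 x 30 mm, with six amber vials, blue caps (tops 42 mm up) towards its -x end, handle above. Origin at the centre of its underside, z up, axes as the dock's. Starts on the dock floor at dock x about +33 mm, handle mostly under the roof; fully ejected it rests at dock x about -45 mm, its rear end 12 mm clear of the roof's front edge, so lift it straight up. 0.2 to 0.33 kg.
- rack_handle (a point): Centre of the rack's handle bar, 75 mm above the rack's underside; axes as the rack's. The bar is 44 mm long (rack x), 12 mm thick (rack y) and 18 mm high, on two thin posts, with free space below it down to the vial caps 24 mm under its lower face.
- spare_rack: Empty rack of the same shape, without vials, standing on the bench beside the dock; leave it alone. Origin at the centre of its underside.
- wrench: Steel wrench, 150 mm, lying on the bench beside the dock; leave alone.
- column: Steel tube with square end nuts, 150 mm long, 16 mm high, lying on the bench beside the dock; leave alone.
- beaker: Small glass beaker, 56 mm across, 60 mm high, near the dock; leave alone.
- bottle: Glass bottle with a blue cap, 80 mm across, 170 mm high, to the left of the dock; leave alone.
- flask: Glass long-necked flask, 72 mm across, 146 mm high, to the right of the dock; leave alone.
- phone: Flat phone, 150 x 75 x 9 mm, on the right of the bench; leave alone.
Things that resemble listed ones, but are neither listed nor needed, are in the scene too. What is shaped like the rack but brown or red is not meant.

How it is judged:
By the outcome, as a careful person would: the job done as asked, in the order asked, and still so for the second after the job is handed in, while the arm keeps its last pose, push and grip.
It also fails if it takes over 56 s, if anything falls off the work surface, if the arm or the gripper's body presses on something with over 40 N, if the wrist force passes 120 N, or if a joint passes its speed limit or range.

### The arm

A 7-joint arm with a two-finger parallel gripper is mounted at the origin on the work surface. World frame = base frame: x ahead of the robot, y to its left, z up, the work surface at z = 0. Lengths are in m, angles in rad, forces in N, time in s.
With the tool pointing down it reaches from about 0.35 to 0.9 m from the base axis. Payload 19.9 kg.
Tool frame: the origin (TCP) lies at the very end of the fingers, on their centre line; the grasp point (between the pads) lies 19 mm behind it; z points along the fingers, y is the direction in which the jaws open and shut (so a half turn about z gives the same grasp; the last joint's range is limited). The gripper opens to 94 mm and grips with 3 to 60 N. Pads are 16 mm wide; open, the fingers measure 119 mm over their backs; the gripper's body (75 mm by 177 mm) begins 78 mm behind the grasp point.
Start: joints at [-1.202, 0.417, -0.01, 1.614, 0.005, 1.111, -0.053], TCP at [0.25, 0.573, 0.205] pointing down, gripper open.
Joint ranges: [-2.81, 2.81], [-0.39, 2.02], [-1.27, 1.25], [0.06, 2.57], [-1.19, 4.33], [0.19, 2], [-2.82, 2.82]. Speed limits (rad/s): [1.89, 1.89, 2.39, 2.39, 3.01, 3.01, 3.01].

### API

Orientations are given as [roll, pitch, yaw] about the fixed x, y, z axes, in that order (R = Rz(yaw) Ry(pitch) Rx(roll)).
In Python, from rig import telemetry, eyes, env gives the robot as it stands.
- The arm moves only by the tool carry_out, never from a script. Its argument "steps" is a list of rows, each an object of numbers: "wx", "wy", "wz": the turn, a rotation vector about the tool's x, y, z in degrees; "dx", "dy", "dz": the shift along the tool's x, y, z in mm; "claw": the finger opening in mm, from 0 to 94. A call has 1 to 5 rows; each row shifts and turns the commanded pose from where the row before left it, along the tool's axes as they then stand; what a row does not reach is not made up. A row lasts 1/8 s, in which the tool goes at most 62.5 mm and 10.7 degrees, less where a joint would pass 70% of its speed; a pose out of reach is approached as far as the arm can. A call with a gripper value outside its range is refused whole. The fingers move at their own pace and stop on an object; "force" is the grip in N (left out, the last holds). Time passes only in rows, so rows that do not move let the fingers close. It gives the time, the measured TCP pose, the force and the opening at its end, in the units of the state.
- telemetry.sense(): the state, without advancing time (a new reading comes with each control period).
- eyes.camera(name): name is "scene" or "side" or "wrist"; returns a dict with "img" (400x640x3 uint8, blue, green, red), "range_z" (400x640 float32, m along the optical axis (not along the pixel's ray), 0 where there is no reading), "fov_y" (degrees; the focal length in pixels is half the picture's height over the tangent of half this angle, whatever the lens; pixels are square), "cx", "cy" (the principal point, pixels), "rvec" (rotation vector, rad) and "tvec" (3), from world to camera coordinates, as OpenCV has them. Camera axes: x right, y down, z forward; pixel columns grow to the right and rows downward; lengths in m; the calibration is good to about 2 mm. A picture is of the moment at which its call begins.
- env.close_job(): hands the job in, once; it reports no verdict.
The state is a dict: "t": time; "joint_positions": joint angles; "qd": joint speeds; "tau": joint torques, N m; "ee_pos": TCP position; "ee_rot": TCP orientation; "force": force on the tool from outside, world axes, zero at the start; "torque": the same for the moment, N m; "gripper_width": finger opening in m.
Only numpy, scipy, OpenCV 4.12 (cv2) and the standard library are available. Lean on these libraries where they do the work, as an engineer would, in place of code of your own. Each camera call takes 0.05 s, during which the arm holds its last target. There are 200 camera calls.

## Working session

There is one attempt and no reset: what is moved stays moved. The work goes in short steps, Python scripts to look and compute and a tool call to move; the robot and the scene stay as the last step left them, time stands still between calls to the robot, and variables do not carry over. Pictures are saved under pics/ and viewed, about 8 in all and at most 12, crops included, and the job is handed in when it is done.

Besides the shell and the picture viewer there is one more tool, called by a JSON object that holds its "op" and its "data". carry_out: Moves the arm, as the interface text tells. Its arguments: {"type":"object","properties":{"steps":{"type":"array"},"force":{"type":"number"}},"required":["steps"]}

```bash
mkdir -p pics; cat > h.py <<'E'
import numpy as np, cv2
from rig import telemetry, eyes, env
def cam(n,save=None):
    c=eyes.camera(n)
    if save: cv2.imwrite('pics/'+save,c['img'])
    np.savez('/tmp/%s.npz'%n,**c)
    return c
def pt(c,u,v,z=None):
    f=200/np.tan(np.radians(float(c['fov_y']))/2)
    R=cv2.Rodrigues(np.array(c['rvec'],float))[0]; t=np.array(c['tvec'],float).ravel()
    d=R.T@np.array([(u-c['cx'])/f,(v-c['cy'])/f,1]); o=-R.T@t
    if z is None:
        u,v=int(u),int(v); p=c['range_z'][v-1:v+2,u-1:u+2]; s=np.median(p[p>0]) if (p>0).any() else np.nan
    else: s=(z-o[2])/d[2]
    return o+d*s
def cloud(c):
    f=200/np.tan(np.radians(float(c['fov_y']))/2)
    R=cv2.Rodrigues(np.array(c['rvec'],float))[0]; t=np.array(c['tvec'],float).ravel()
    v,u=np.mgrid[:400,:640]; z=c['range_z']
    P=np.dstack([(u-c['cx'])/f*z,(v-c['cy'])/f*z,z])
    return (P-t)@R
E
python3 -c "
from h import *
s=telemetry.sense();print(s['t'],s['ee_pos'],s['ee_rot'],s['gripper_width'])
for n in('scene','side'): c=cam(n,n+'0.png');print(c['fov_y'],c['rvec'],c['tvec'])
"
```

```text
0.0 [0.24944253 0.57264788 0.2048437 ] [-3.14034772e+00  8.02223452e-05  2.73083250e+00] 0.0942365139869619
57.984955582273976 [ 0.6151221   2.67585948 -1.14403672] [ 0.50590285 -0.07253353  1.09555296]
42.61762166528908 [ 2.18084372 -0.04448998  0.05072241] [-0.5419859   0.11433964  1.23722452]
```

View pics/scene0.png

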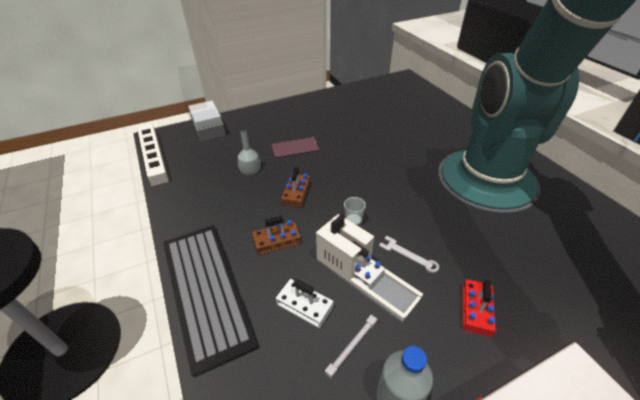

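View pics/side0.png

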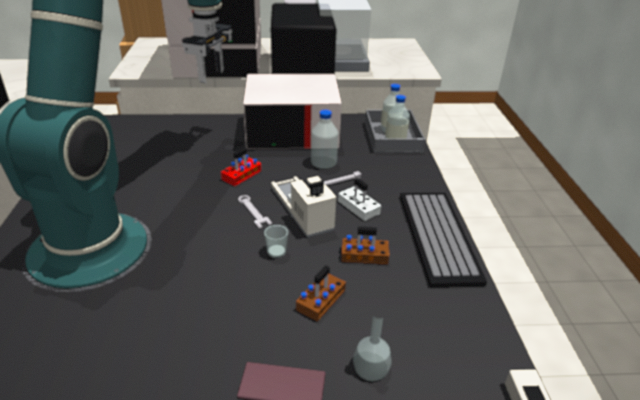

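Scene view: the dock roof is around (345,235), the tab at (338,224) and the tray's front lip near (410,305). The white spare rack is at (305,300), the wrench at (410,252), the tube at (352,345) and the beaker at (354,211). The side view shows the same layout, with the tab at (315,185). Next I fit the roof from the depth data.

```bash
python3 -c "
from h import *
for n,box in(('scene',(300,200,430,325)),('side',(265,170,345,240))):
    c=np.load('/tmp/%s.npz'%n); P=cloud(c); img=c['img'].astype(int)
    m=np.zeros((400,640),bool); m[box[1]:box[3],box[0]:box[2]]=1; m&=c['range_z']>0
    b=img.min(2)
    for nm,k in(('roof',m&(b>110)&(abs(P[...,2]-.104)<.006)),('tab',m&(abs(P[...,2]-.138)<.005)),('rail',m&(b>110)&(abs(P[...,2]-.021)<.005))):
        q=P[k]; 
        if len(q)>4: print(n,nm,len(q),q.mean(0).round(4),cv2.minAreaRect(q[:,:2].astype(np.float32)*1000))
"
```

```text
scene roof 1021 [0.5467 0.0944 0.1051] ((543.5355224609375, 85.73439025878906), (78.77790069580078, 104.82196044921875), 22.01537322998047)
scene tab 84 [0.5529 0.0685 0.1388] ((553.0132446289062, 66.72114562988281), (35.241355895996094, 13.364678382873535), 22.825788497924805)
scene rail 904 [0.5148 0.1907 0.0212] ((497.70849609375, 109.66182708740234), (332.15557861328125, 226.9030303955078), 65.41603088378906)
side roof 580 [0.5392 0.0754 0.105 ] ((541.4058227539062, 87.38723754882812), (79.10902404785156, 111.23416137695312), 22.946849822998047)
side tab 69 [0.5482 0.0641 0.1382] ((547.8982543945312, 66.44717407226562), (37.6090087890625, 13.694883346557617), 28.04017448425293)
side rail 280 [0.5083 0.1588 0.0211] ((544.0849609375, 141.3797149658203), (212.9676971435547, 283.77301025390625), 2.1111080646514893)
```

```bash
python3 -c "
import cv2
a=cv2.imread('pics/scene0.png')[190:340,290:450]; cv2.imwrite('pics/crop.png',cv2.resize(a,None,fx=5,fy=4*1.0 if 0 else 5,interpolation=2)[:600*2][:750]) 
a=cv2.imread('pics/crop.png'); cv2.imwrite('pics/crop.png',cv2.resize(a,(640,600)))
print(a.shape)"
```

```text
(750, 800, 3)
```

View pics/crop.png

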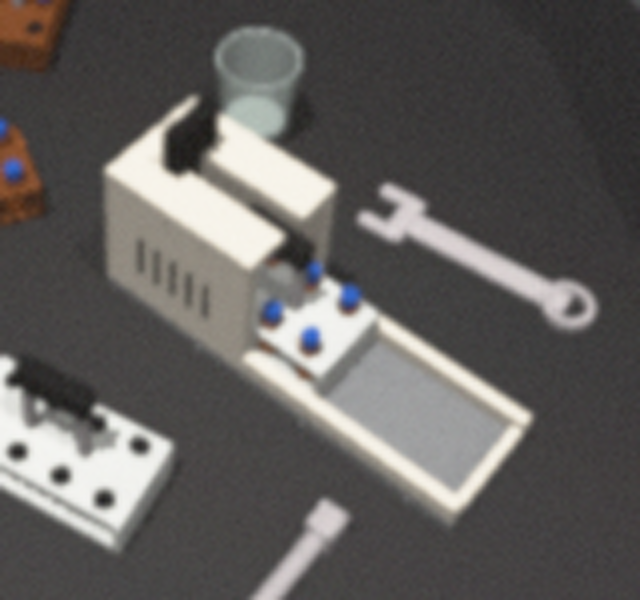

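```bash
python3 -c "
from h import *
c=np.load('/tmp/scene.npz')
a=pt(c,422.5,294.5,.02);b=pt(c,403.7,317,.016);print(a,b,(a+b)/2)
print('cap',pt(c,414,357),'beaker',pt(c,354,203,.06))
"
```

```text
[0.43583518 0.24992636 0.02      ] [0.5015736  0.27447463 0.016     ] [0.46870439 0.2622005  0.018     ]
cap [0.5954969  0.39416875 0.17130637] beaker [ 0.45052162 -0.03016513  0.06      ]
```

{"op": "carry_out", "data": {"steps": [{"wz": 8.9,"claw": 0},{"wz": 8.9},{"wz": 8.9},{"wz": 8.9},{"wz": 8.9}], "force": 40}}

```text
invalid input at $.steps[0]: expected keys wx, wy, wz, dx, dy, dz, claw
```

{"op": "carry_out", "data": {"steps": [{"wx": 0,"wy": 0,"wz": 8.8,"dx": 0,"dy": 0,"dz": 0,"claw": 0},{"wx": 0,"wy": 0,"wz": 8.8,"dx": 0,"dy": 0,"dz": 0,"claw": 0},{"wx": 0,"wy": 0,"wz": 8.8,"dx": 0,"dy": 0,"dz": 0,"claw": 0},{"wx": 0,"wy": 0,"wz": 8.8,"dx": 0,"dy": 0,"dz": 0,"claw": 0},{"wx": 0,"wy": 0,"wz": 8.8,"dx": 0,"dy": 0,"dz": 0,"claw": 0}], "force": 40}}

```text
t: 0.72
ee_pos: [0.2495, 0.5728, 0.2051]
ee_rot: [-3.141, 0.001, 1.958]
force: [0.4, -0.2, 0.6]
gripper_width: 0.0474
```

{"op": "carry_out", "data": {"steps": [{"wx": 0,"wy": 0,"wz": 0,"dx": -50,"dy": 7,"dz": 0,"claw": 0},{"wx": 0,"wy": 0,"wz": 0,"dx": -50,"dy": 7,"dz": 0,"claw": 0},{"wx": 0,"wy": 0,"wz": 0,"dx": -50,"dy": 7,"dz": 0,"claw": 0},{"wx": 0,"wy": 0,"wz": 0,"dx": -50,"dy": 7,"dz": 0,"claw": 0},{"wx": 0,"wy": 0,"wz": 0,"dx": -50,"dy": 7,"dz": 0,"claw": 0}]}}

```text
t: 1.35
ee_pos: [0.378, 0.3537, 0.2053]
ee_rot: [-3.141, 0.0, 1.963]
force: [0.8, 0.6, -0.6]
gripper_width: 0.0005
```

{"op": "carry_out", "data": {"steps": [{"wx": 0,"wy": 0,"wz": 0,"dx": -50,"dy": 7,"dz": 0,"claw": 0},{"wx": 0,"wy": 0,"wz": 0,"dx": -50,"dy": 7,"dz": 0,"claw": 0},{"wx": 0,"wy": 0,"wz": 0,"dx": -50,"dy": 7,"dz": 0,"claw": 0},{"wx": 0,"wy": 0,"wz": 0,"dx": -50,"dy": 7,"dz": 0,"claw": 0},{"wx": 0,"wy": 0,"wz": 0,"dx": -50,"dy": 7,"dz": 0,"claw": 0}]}}

```text
t: 1.98
ee_pos: [0.5058, 0.1362, 0.2054]
ee_rot: [-3.141, -0.0, 1.963]
force: [-0.4, 0.0, -0.1]
gripper_width: 0.0004
```

{"op": "carry_out", "data": {"steps": [{"wx": 0,"wy": 0,"wz": 0,"dx": -50,"dy": 7,"dz": 0,"claw": 0},{"wx": 0,"wy": 0,"wz": 0,"dx": -40,"dy": 7,"dz": 0,"claw": 0},{"wx": 0,"wy": 0,"wz": 0,"dx": -20,"dy": 0,"dz": 0,"claw": 0},{"wx": 0,"wy": 0,"wz": 0,"dx": 0,"dy": 0,"dz": 0,"claw": 0}]}}

```text
t: 2.48
ee_pos: [0.5604, 0.0399, 0.2051]
ee_rot: [-3.141, 0.0, 1.96]
force: [0.0, 0.5, -0.1]
gripper_width: 0.0005
```

```bash
python3 -c "
from h import *
s=telemetry.sense();print(s['ee_pos'],s['ee_rot'],s['force'])
c=cam('wrist','w1.png')
C=np.array([.543,.0865,.104]);y=np.radians(112.5);u=np.array([np.cos(y),np.sin(y),0])
v=np.array([u[1],-u[0],0])
P=cloud(c); 
for z0,nm in((.104,'roof'),(.138,'tab')):
    k=(abs(P[...,2]-z0)<.005)&(c['range_z']>0)&(np.hypot(P[...,0]-.543,P[...,1]-.0865)<.09)
    q=P[k];
    if len(q)>4: print(nm,len(q),cv2.minAreaRect(q[:,:2].astype(np.float32)*1000))
"
```

```text
[0.56035117 0.039917   0.20513949] [-3.14080434e+00  4.73554071e-04  1.96041589e+00] [ 0.03415933  0.49983842 -0.08157335]
roof 8210 ((544.47802734375, 85.75819396972656), (76.30040740966797, 103.10624694824219), 22.325420379638672)
tab 716 ((552.0926513671875, 66.26651763916016), (35.49911117553711, 11.757645606994629), 22.535795211791992)
```

View pics/w1.png

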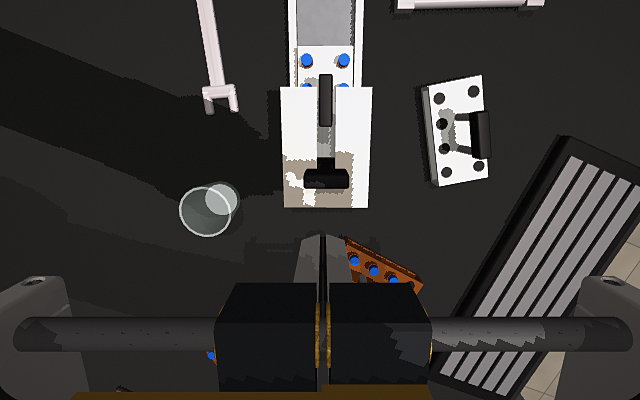

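Wrist view: the tab is at (326,179), with the roof spanning x 281–372 and y 87–208. The closed fingers are at (322,240), centred behind the tab. The fitted yaw and position agree with the scene camera. I lower behind the tab.

{"op": "carry_out", "data": {"steps": [{"wx": 0,"wy": 0,"wz": 0,"dx": -3,"dy": 2,"dz": 30,"claw": 0},{"wx": 0,"wy": 0,"wz": 0,"dx": 0,"dy": 0,"dz": 30,"claw": 0},{"wx": 0,"wy": 0,"wz": 0,"dx": 0,"dy": 0,"dz": 20,"claw": 0},{"wx": 0,"wy": 0,"wz": 0,"dx": 0,"dy": 0,"dz": 11,"claw": 0},{"wx": 0,"wy": 0,"wz": 0,"dx": 0,"dy": 0,"dz": 0,"claw": 0}]}}

```text
t: 3.15
ee_pos: [0.5629, 0.04, 0.1142]
ee_rot: [-3.141, -0.0, 1.964]
force: [0.1, -0.2, 0.5]
gripper_width: 0.0006
```

{"op": "carry_out", "data": {"steps": [{"wx": 0,"wy": 0,"wz": 0,"dx": 8,"dy": 0,"dz": 0,"claw": 0},{"wx": 0,"wy": 0,"wz": 0,"dx": 8,"dy": 0,"dz": 0,"claw": 0},{"wx": 0,"wy": 0,"wz": 0,"dx": 6,"dy": 0,"dz": 0,"claw": 0},{"wx": 0,"wy": 0,"wz": 0,"dx": 6,"dy": 0,"dz": 0,"claw": 0},{"wx": 0,"wy": 0,"wz": 0,"dx": 6,"dy": 0,"dz": 0,"claw": 0}]}}

```text
t: 3.78
ee_pos: [0.5509, 0.0705, 0.1152]
ee_rot: [3.14, 0.001, 1.962]
force: [3.2, -5.8, 4.7]
gripper_width: 0.0003
```

{"op": "carry_out", "data": {"steps": [{"wx": 0,"wy": 0,"wz": 0,"dx": 6,"dy": 0,"dz": 0,"claw": 0},{"wx": 0,"wy": 0,"wz": 0,"dx": 6,"dy": 0,"dz": 0,"claw": 0},{"wx": 0,"wy": 0,"wz": 0,"dx": 6,"dy": 0,"dz": 0,"claw": 0},{"wx": 0,"wy": 0,"wz": 0,"dx": 6,"dy": 0,"dz": 0,"claw": 0},{"wx": 0,"wy": 0,"wz": 0,"dx": 6,"dy": 0,"dz": 0,"claw": 0}]}}

```text
t: 4.4
ee_pos: [0.5396, 0.098, 0.1152]
ee_rot: [3.14, 0.001, 1.962]
force: [4.0, -5.7, 4.0]
gripper_width: 0.0005
```

{"op": "carry_out", "data": {"steps": [{"wx": 0,"wy": 0,"wz": 0,"dx": 6,"dy": 0,"dz": 0,"claw": 0},{"wx": 0,"wy": 0,"wz": 0,"dx": 6,"dy": 0,"dz": 0,"claw": 0},{"wx": 0,"wy": 0,"wz": 0,"dx": 6,"dy": 0,"dz": 0,"claw": 0},{"wx": 0,"wy": 0,"wz": 0,"dx": 4,"dy": 0,"dz": 0,"claw": 0},{"wx": 0,"wy": 0,"wz": 0,"dx": 0,"dy": 0,"dz": 0,"claw": 0}]}}

```text
t: 5.03
ee_pos: [0.5312, 0.1187, 0.1152]
ee_rot: [3.14, 0.001, 1.963]
force: [4.7, -3.6, 4.4]
gripper_width: 0.0007
```

{"op": "carry_out", "data": {"steps": [{"wx": 0,"wy": 0,"wz": 0,"dx": 3,"dy": 0,"dz": 0,"claw": 0},{"wx": 0,"wy": 0,"wz": 0,"dx": 3,"dy": 0,"dz": 0,"claw": 0},{"wx": 0,"wy": 0,"wz": 0,"dx": 2,"dy": 0,"dz": 0,"claw": 0},{"wx": 0,"wy": 0,"wz": 0,"dx": 0,"dy": 0,"dz": 0,"claw": 0}]}}

```text
t: 5.52
ee_pos: [0.5283, 0.1258, 0.1152]
ee_rot: [3.14, 0.001, 1.962]
force: [4.3, -6.5, 4.2]
gripper_width: 0.0006
```

{"op": "carry_out", "data": {"steps": [{"wx": 0,"wy": 0,"wz": 0,"dx": 2,"dy": 0,"dz": 0,"claw": 0},{"wx": 0,"wy": 0,"wz": 0,"dx": 0,"dy": 0,"dz": 0,"claw": 0}]}}

```text
t: 5.78
ee_pos: [0.5276, 0.1272, 0.1151]
ee_rot: [3.14, 0.002, 1.962]
force: [4.8, -9.0, 3.4]
gripper_width: 0.0003
```

{"op": "carry_out", "data": {"steps": [{"wx": 0,"wy": 0,"wz": 0,"dx": 2,"dy": 0,"dz": 0,"claw": 0},{"wx": 0,"wy": 0,"wz": 0,"dx": 0,"dy": 0,"dz": 0,"claw": 0}]}}

```text
t: 6.02
ee_pos: [0.5275, 0.1275, 0.1152]
ee_rot: [3.139, 0.004, 1.96]
force: [10.5, -16.1, 1.9]
gripper_width: 0.0005
```

{"op": "carry_out", "data": {"steps": [{"wx": 0,"wy": 0,"wz": 0,"dx": 2,"dy": 0,"dz": 0,"claw": 0},{"wx": 0,"wy": 0,"wz": 0,"dx": 0,"dy": 0,"dz": 0,"claw": 0}]}}

```text
t: 6.28
ee_pos: [0.5274, 0.1278, 0.1153]
ee_rot: [3.139, 0.005, 1.959]
force: [12.8, -24.2, -0.5]
gripper_width: 0.0006
```

The force rose to 27 N with almost no travel, so the slide is at its stop. I back off so that it springs back.

{"op": "carry_out", "data": {"steps": [{"wx": 0,"wy": 0,"wz": 0,"dx": -15,"dy": 0,"dz": 0,"claw": 0},{"wx": 0,"wy": 0,"wz": 0,"dx": -25,"dy": 0,"dz": 0,"claw": 0},{"wx": 0,"wy": 0,"wz": 0,"dx": -25,"dy": 0,"dz": 0,"claw": 0},{"wx": 0,"wy": 0,"wz": 0,"dx": -25,"dy": 0,"dz": 0,"claw": 0},{"wx": 0,"wy": 0,"wz": 0,"dx": -15,"dy": 0,"dz": 0,"claw": 0}]}}

```text
t: 6.9
ee_pos: [0.5654, 0.0341, 0.1146]
ee_rot: [3.142, -0.0, 1.962]
force: [-1.7, 0.1, -0.3]
gripper_width: 0.0002
```

{"op": "carry_out", "data": {"steps": [{"wx": 0,"wy": 0,"wz": 0,"dx": 0,"dy": 0,"dz": -20,"claw": 0},{"wx": 0,"wy": 0,"wz": 0,"dx": 0,"dy": 0,"dz": -35,"claw": 0},{"wx": 0,"wy": 0,"wz": 0,"dx": 0,"dy": 0,"dz": -35,"claw": 0},{"wx": 0,"wy": 0,"wz": 0,"dx": 20,"dy": 0,"dz": 0,"claw": 0},{"wx": 0,"wy": 0,"wz": 0,"dx": 40,"dy": 0,"dz": 0,"claw": 60}]}}

```text
t: 7.52
ee_pos: [0.5422, 0.0903, 0.2049]
ee_rot: [3.141, 0.0, 1.961]
force: [-0.1, 0.5, -0.8]
gripper_width: 0.0073
```

{"op": "carry_out", "data": {"steps": [{"wx": 0,"wy": 0,"wz": 0,"dx": 40,"dy": 0,"dz": 0,"claw": 60},{"wx": 0,"wy": 0,"wz": 0,"dx": 20,"dy": 0,"dz": 0,"claw": 60},{"wx": 0,"wy": 0,"wz": 0,"dx": 0,"dy": 0,"dz": 0,"claw": 60}]}}

```text
t: 7.9
ee_pos: [0.5186, 0.1475, 0.2045]
ee_rot: [-3.142, -0.001, 1.966]
force: [0.1, 0.4, -0.3]
gripper_width: 0.0371
```

```bash
python3 -c "
from h import *
s=telemetry.sense();print(s['t'],s['ee_pos'],s['ee_rot'],s['force'],s['gripper_width'])
c=cam('wrist','w2.png')
T=np.array([.552,.0663]);y=np.radians(112.4);u=np.array([np.cos(y),np.sin(y)]);v=np.array([u[1],-u[0]])
for n in('wrist','scene'):
  if n=='scene': c=cam(n)
  P=cloud(c);q=P[c['range_z']>0];a=(q[:,:2]-T)@u;b=(q[:,:2]-T)@v
  for nm,k in(('tab',(abs(q[:,2]-.137)<.006)&(abs(a)<.11)&(abs(b)<.03)),('bar',(abs(q[:,2]-.093)<.005)&(a>.09)&(a<.22)&(abs(b)<.03))):
    if k.sum()>4: print(n,nm,k.sum(),'u',np.percentile(a[k],[2,98]),'v',np.percentile(b[k],[2,98]),'z',np.median(q[k,2]),cv2.minAreaRect(q[k][:,:2].astype(np.float32)*1000))
"
```

```text
7.9 [0.5186192  0.14752131 0.20451401] [-3.14155034e+00 -5.98045056e-04  1.96602456e+00] [ 0.08134581  0.38555223 -0.27550901] 0.03709240107250408
wrist tab 616 u [-0.00438754  0.00609741] v [-0.01660751  0.01736479] z 0.1384431339401977 ((551.793701171875, 66.97479248046875), (35.333038330078125, 11.35948657989502), 23.001497268676758)
wrist bar 637 u [0.11828773 0.15976571] v [-0.00503717  0.00578348] z 0.09481756131941699 ((499.43743896484375, 194.78773498535156), (10.930630683898926, 43.555023193359375), 22.572044372558594)
scene tab 94 u [-0.0043183   0.00663504] v [-0.01682518  0.01808677] z 0.13878645353634161 ((552.1723022460938, 66.81536865234375), (36.848350524902344, 12.54427719116211), 22.058164596557617)
scene bar 137 u [0.11934497 0.16111187] v [-0.00587764  0.00658752] z 0.09497861387259582 ((498.6628112792969, 195.7776336669922), (13.54787826538086, 43.77216339111328), 21.82218360900879)
```

View pics/w2.png

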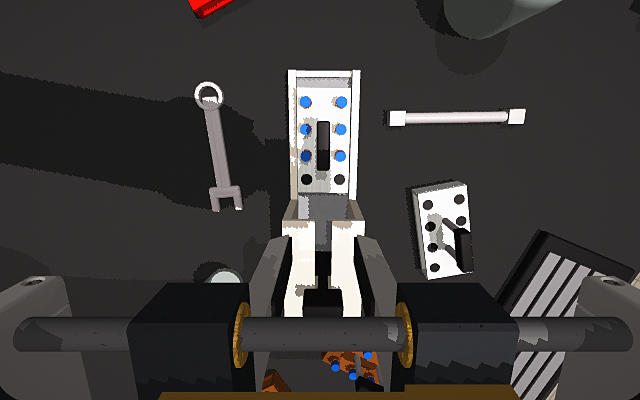

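Wrist view: the rack is fully out in the tray, with its bar at (323,145) and six capped vials in place. The tab is back at rest near (323,300). The measured bar centre (0.499, 0.195) corresponds to dock x ≈ −45 mm. Next I go above the handle and down.

{"op": "carry_out", "data": {"steps": [{"wx": 0,"wy": 0,"wz": 0,"dx": 30,"dy": 0,"dz": 0,"claw": 50},{"wx": 0,"wy": 0,"wz": 0,"dx": 25,"dy": 0,"dz": 0,"claw": 50},{"wx": 0,"wy": 0,"wz": 0,"dx": 0,"dy": 0,"dz": 35,"claw": 50},{"wx": 0,"wy": 0,"wz": 0,"dx": 0,"dy": 0,"dz": 35,"claw": 50},{"wx": 0,"wy": 0,"wz": 0,"dx": 0,"dy": 0,"dz": 0,"claw": 50}]}}

```text
t: 8.62
ee_pos: [0.4976, 0.195, 0.1329]
ee_rot: [-3.138, 0.001, 1.961]
force: [-0.8, -0.8, 0.3]
gripper_width: 0.05
```

{"op": "carry_out", "data": {"steps": [{"wx": 0,"wy": 0,"wz": 0,"dx": 0,"dy": 0,"dz": 25,"claw": 50},{"wx": 0,"wy": 0,"wz": 0,"dx": 0,"dy": 0,"dz": 25,"claw": 50},{"wx": 0,"wy": 0,"wz": 0,"dx": 0,"dy": 0,"dz": 12,"claw": 50},{"wx": 0,"wy": 0,"wz": 0,"dx": 0,"dy": 0,"dz": 6,"claw": 50},{"wx": 0,"wy": 0,"wz": 0,"dx": 0,"dy": 0,"dz": 0,"claw": 50}]}}

```text
t: 9.25
ee_pos: [0.4987, 0.1964, 0.067]
ee_rot: [3.141, 0.0, 1.963]
force: [0.3, 0.5, 0.2]
gripper_width: 0.0502
```

```bash
python3 -c "
from h import *
s=telemetry.sense();print(s['t'],s['ee_pos'],s['ee_rot'],s['force'],s['gripper_width'])
c=cam('wrist','w3.png')
"
```

```text
9.25 [0.49866807 0.19641314 0.06699689] [3.14119420e+00 5.52397557e-05 1.96263579e+00] [0.26095808 0.46465811 0.21438724] 0.050199930294563676
```

View pics/w3.png

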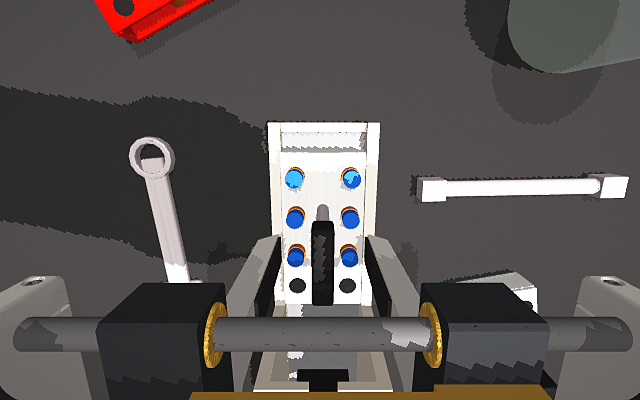

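The view shows the bar at (323,262), midway between the pads at (265,285) and (378,285). I close.

{"op": "carry_out", "data": {"steps": [{"wx": 0,"wy": 0,"wz": 0,"dx": 0,"dy": 0,"dz": 0,"claw": 20},{"wx": 0,"wy": 0,"wz": 0,"dx": 0,"dy": 0,"dz": 0,"claw": 16},{"wx": 0,"wy": 0,"wz": 0,"dx": 0,"dy": 0,"dz": 0,"claw": 10},{"wx": 0,"wy": 0,"wz": 0,"dx": 0,"dy": 0,"dz": 0,"claw": 0},{"wx": 0,"wy": 0,"wz": 0,"dx": 0,"dy": 0,"dz": 0,"claw": 0}], "force": 40}}

```text
t: 9.93
ee_pos: [0.4983, 0.1965, 0.0665]
ee_rot: [3.142, 0.0, 1.963]
force: [0.8, 0.3, -0.0]
gripper_width: 0.0115
```

{"op": "carry_out", "data": {"steps": [{"wx": 0,"wy": 0,"wz": 0,"dx": 0,"dy": 0,"dz": 0,"claw": 0},{"wx": 0,"wy": 0,"wz": 0,"dx": 0,"dy": 0,"dz": -1,"claw": 0},{"wx": 0,"wy": 0,"wz": 0,"dx": 0,"dy": 0,"dz": -2,"claw": 0},{"wx": 0,"wy": 0,"wz": 0,"dx": 0,"dy": 0,"dz": -2,"claw": 0},{"wx": 0,"wy": 0,"wz": 0,"dx": 0,"dy": 0,"dz": 0,"claw": 0}]}}

```text
t: 10.55
ee_pos: [0.4984, 0.1965, 0.0716]
ee_rot: [3.141, 0.0, 1.963]
force: [0.1, -0.0, -1.2]
gripper_width: 0.0118
```

{"op": "carry_out", "data": {"steps": [{"wx": 0,"wy": 0,"wz": 0,"dx": 0,"dy": 0,"dz": -2,"claw": 0},{"wx": 0,"wy": 0,"wz": 0,"dx": 0,"dy": 0,"dz": -3,"claw": 0},{"wx": 0,"wy": 0,"wz": 0,"dx": 0,"dy": 0,"dz": -3,"claw": 0},{"wx": 0,"wy": 0,"wz": 0,"dx": 0,"dy": 0,"dz": -2,"claw": 0},{"wx": 0,"wy": 0,"wz": 0,"dx": 0,"dy": 0,"dz": 0,"claw": 0}]}}

```text
t: 11.18
ee_pos: [0.4984, 0.1965, 0.0816]
ee_rot: [3.141, 0.0, 1.963]
force: [-0.0, -0.5, -2.8]
gripper_width: 0.0119
```

```bash
cat > lvl.py <<'E'
from h import *
import sys
s=telemetry.sense();print(s['t'],s['ee_pos'],s['ee_rot'],s['force'],s['torque'],s['gripper_width'])
c=cam('wrist',sys.argv[1]); P=cloud(c)
y=np.radians(112.4);u=np.array([np.cos(y),np.sin(y)]);v=np.array([u[1],-u[0]])
z0=s['ee_pos'][2]-.067+.010+.030   # expected deck top
q=P[(c['range_z']>0)&(c['img'].min(2)>150)]
d=q[:,:2]-s['ee_pos'][:2]; a=d@u;b=d@v
k=(abs(q[:,2]-z0)<.012)&(a>-.05)&(a<.06)&(abs(b)<.027); a,b,z=a[k],b[k],q[k,2]
for _ in range(3):
    co=np.linalg.lstsq(np.c_[a,b,np.ones(len(a))],z,rcond=None)[0]; r=abs(z-np.c_[a,b,np.ones(len(a))]@co); m=r<.003; a,b,z=a[m],b[m],z[m]
print(len(a),'u range',a.min(),a.max(),'deck z',co[2],'expected',z0,'slopes deg u,v',np.degrees(co[:2]))
E
python3 lvl.py w4.png
```

```text
11.175 [0.49840941 0.19651206 0.08164916] [3.14129811e+00 3.05175878e-05 1.96290845e+00] [-0.0290063  -0.52766708 -2.75181134] [-0.06150188  0.04881825 -0.015131  ] 0.011882363529807156
5108 u range -0.04999140629985265 0.05320458823028579 deck z 0.05416093105329275 expected 0.054649157071421865 slopes deg u,v [-0.08275938  0.07276753]
```

Off the floor (2.8 N load), and level to 0.1°. Lifting on, 125 mm more.

{"op": "carry_out", "data": {"steps": [{"wx": 0,"wy": 0,"wz": 0,"dx": 0,"dy": 0,"dz": -3,"claw": 0},{"wx": 0,"wy": 0,"wz": 0,"dx": 0,"dy": 0,"dz": -6,"claw": 0},{"wx": 0,"wy": 0,"wz": 0,"dx": 0,"dy": 0,"dz": -8,"claw": 0},{"wx": 0,"wy": 0,"wz": 0,"dx": 0,"dy": 0,"dz": -8,"claw": 0},{"wx": 0,"wy": 0,"wz": 0,"dx": 0,"dy": 0,"dz": -8,"claw": 0}]}}

```text
t: 11.85
ee_pos: [0.4984, 0.1965, 0.1152]
ee_rot: [3.141, 0.0, 1.963]
force: [0.0, 0.3, -2.8]
gripper_width: 0.0113
```

{"op": "carry_out", "data": {"steps": [{"wx": 0,"wy": 0,"wz": 0,"dx": 0,"dy": 0,"dz": -8,"claw": 0},{"wx": 0,"wy": 0,"wz": 0,"dx": 0,"dy": 0,"dz": -8,"claw": 0},{"wx": 0,"wy": 0,"wz": 0,"dx": 0,"dy": 0,"dz": -8,"claw": 0},{"wx": 0,"wy": 0,"wz": 0,"dx": 0,"dy": 0,"dz": -8,"claw": 0},{"wx": 0,"wy": 0,"wz": 0,"dx": 0,"dy": 0,"dz": -8,"claw": 0}]}}

```text
t: 12.48
ee_pos: [0.4983, 0.1964, 0.155]
ee_rot: [-3.142, 0.0, 1.963]
force: [0.3, -0.1, -2.7]
gripper_width: 0.0115
```

{"op": "carry_out", "data": {"steps": [{"wx": 0,"wy": 0,"wz": 0,"dx": 0,"dy": 0,"dz": -8,"claw": 0},{"wx": 0,"wy": 0,"wz": 0,"dx": 0,"dy": 0,"dz": -8,"claw": 0},{"wx": 0,"wy": 0,"wz": 0,"dx": 0,"dy": 0,"dz": -8,"claw": 0},{"wx": 0,"wy": 0,"wz": 0,"dx": 0,"dy": 0,"dz": -8,"claw": 0},{"wx": 0,"wy": 0,"wz": 0,"dx": 0,"dy": 0,"dz": -8,"claw": 0}]}}

```text
t: 13.1
ee_pos: [0.4983, 0.1964, 0.195]
ee_rot: [-3.142, 0.0, 1.963]
force: [-0.4, -0.3, -2.5]
gripper_width: 0.0115
```

{"op": "carry_out", "data": {"steps": [{"wx": 0,"wy": 0,"wz": 0,"dx": 0,"dy": 0,"dz": -6,"claw": 0},{"wx": 0,"wy": 0,"wz": 0,"dx": 0,"dy": 0,"dz": -4,"claw": 0},{"wx": 0,"wy": 0,"wz": 0,"dx": 0,"dy": 0,"dz": -2,"claw": 0},{"wx": 0,"wy": 0,"wz": 0,"dx": 0,"dy": 0,"dz": 0,"claw": 0},{"wx": 0,"wy": 0,"wz": 0,"dx": 0,"dy": 0,"dz": 0,"claw": 0}]}}

```text
t: 13.72
ee_pos: [0.4982, 0.1964, 0.2062]
ee_rot: [-3.141, 0.0, 1.963]
force: [0.6, 0.7, -1.9]
gripper_width: 0.0117
```

```bash
python3 lvl.py w5.png; python3 -c "
from h import *
a=cam('scene')['img'];b=cam('side')['img']
cv2.imwrite('pics/end.png',np.vstack([cv2.resize(a[150:390,200:520],(400,300)),cv2.resize(b[80:320,180:500],(400,300))]))"
```

```text
13.725 [0.49821064 0.19641092 0.20624161] [-3.14118165e+00  1.64480195e-04  1.96287050e+00] [ 0.61028499  0.70420561 -1.92841825] [-0.01744548  0.03439957 -0.00094316] 0.011743802469875648
5122 u range -0.04984652312383531 0.05320658671196892 deck z 0.17876501010233486 expected 0.17924161010934767 slopes deg u,v [-0.06344861  0.04656985]
```

View pics/end.png

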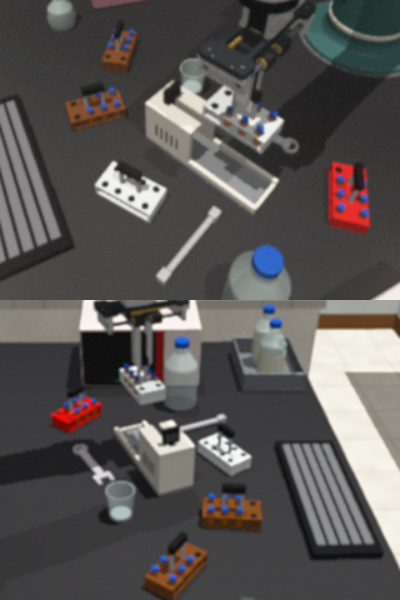

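The picture shows the rack held level above the empty tray (around (245,115) in the top half), with the slide at rest and the other items in their places. Its underside is at about 0.149 m. I hand in.

```bash
python3 -c "
from h import *
env.close_job()"
```

```text
the job is handed in; nothing more can be done
```

The job is done and handed in at about 14 s, well within the 56 s limit.

- **Ejecting:** I pushed the slide with closed fingers to its stop, at about 80 mm of travel, where the force rose to 27 N with no further movement. I then backed off, and the slide returned to rest; both the wrist and scene cameras measured the tab back at its start position.
- **Lifting:** I gripped the ejected rack by its handle bar at 40 N and lifted it straight up.

**Last checks:**
- **Height:** the underside is about 149 mm above the bench (149.7 mm from the arm's travel, 149 mm from the camera depth).
- **Level:** the tilt measured under 0.1° both just off the floor and at the end.
- **Grip:** the opening held at about 11.7 mm, on a 12 mm bar.
- **Other items:** they look unmoved in the final pictures. I did not measure them.
- **Force reading:** the last downward force was 1.9 N, against 2.5–2.8 N during the lift. I took this as sensor noise.

No check failed.

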